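Guard the microtome blade, then hold the cassette clamp open for a block change

ROBOT

A 6-joint arm with a two-finger parallel gripper is mounted at the origin on the work surface. World frame = base frame: x ahead of the robot, y to its left, z up, the work surface at z = 0. Lengths are in m, angles in rad, forces in N, time in s.
With the tool pointing down it reaches from about 0.25 to 0.775 m from the base axis. Payload 4 kg.
Tool frame: the origin (TCP) lies midway between the tips of the shut fingers; the grasp point (between the pads) lies 19 mm behind it; z points along the fingers, y is the line along which they close (so a half turn about z gives the same grasp; the last joint's range is limited). The gripper opens to 94 mm and grips with 3 to 60 N. Pads are 16 mm wide; open, the fingers measure 119 mm over their backs; the gripper's body (75 mm by 177 mm) begins 78 mm behind the grasp point.
Start: joints at [1.118, 0.087, 1.371, -0, 1.684, -0.103], TCP at [0.189, 0.517, 0.206] pointing down, gripper open.
Joint ranges: [-3.1, 3.1], [-0.76, 2.03], [0.27, 2.55], [-1.08, 4.22], [0.17, 2.65], [-2.57, 2.57]. Speed limits (rad/s): [2.79, 2.79, 3.14, 3.14, 3.14, 3.14].

INTERFACE

Orientations are given as [roll, pitch, yaw] about the fixed x, y, z axes, in that order (R = Rz(yaw) Ry(pitch) Rx(roll)).
In Python, from bench import get_obs, snapshot, close_job gives the robot as it stands. The module is installed in compiled form; this text tells all that it offers.
- The arm moves only by the tool drive_tool, never from a script. Its argument "commands" is a list of rows, each a list of 6 numbers: the shift along the tool's x, y, z in units of 0.04 m (1.0 is 0.04 m), then the turn, a rotation vector about the tool's x, y, z in units of 0.1 rad (1.0 is 0.1 rad). In form: [[dx, dy, dz, wx, wy, wz], ...]. A call has 1 to 20 rows; each row shifts and turns the commanded pose from where the row before left it, along the tool's axes as they then stand; what a row does not reach is not made up. A row lasts 1/8 s, in which the tool goes at most 62.5 mm and 10.7 degrees, less where a joint would pass 70% of its speed; a pose out of reach is approached as far as the arm can. A call with a number of a shift or a turn outside -1 to 1 is refused whole. A call with a gripper value outside its range is refused whole. "gripper" is the closure, from 0 (fully open) to 1 (shut), set as the call begins (left out, the last holds). The fingers move at their own pace and stop on an object; the grip force is fixed at half the most. Time passes only in rows, so rows that do not move let the fingers close. It gives the time, the measured TCP pose, the force, the opening and the grip force at its end, in the units of the state.
- get_obs(): the state, without advancing time (a new reading comes with each control period).
- snapshot(name): name is "scene" or "top" or "wrist"; returns a dict with "image" (480x640x3 uint8, blue, green, red), "range_z" (480x640 float32, m along the optical axis (not along the pixel's ray), 0 where there is no reading), "fx", "fy", "cx", "cy" (pixels), "rvec" (rotation vector, rad) and "tvec" (3), from world to camera coordinates, as OpenCV has them. Camera axes: x right, y down, z forward; pixel columns grow to the right and rows downward; lengths in m; the calibration is good to about 2 mm. The wrist camera is an equidistant fisheye: a pixel r from the principal point sees the ray r / f radians off the axis. A picture is of the moment at which its call begins.
- close_job(): hands the job in; it is judged then, once.
The state is a dict: "time": time; "joint_positions": joint angles; "qvel": joint speeds; "joint_torque": joint torques, N m; "tool_pos": TCP position; "ee_rot": TCP orientation; "wrist_force": force on the tool from outside, world axes, zero at the start; "wrist_torque": the same for the moment, N m; "width": finger opening in m; "finger_force": force on a finger pad.
Only numpy, scipy, OpenCV 4.12 (cv2) and the standard library are available. Lean on these libraries where they do the work, as an engineer would, in place of code of your own. Each camera call takes 0.05 s, during which the arm holds its last target. There are 200 camera calls.

TASK

I am about to put the next block into the microtome: first swing the red knife guard up to its stop so that it covers the blade edge, and only then pull the black-handled cam lever on the specimen clamp forward until the upper jaw stands at its highest lift, not past it. Finish while still holding the lever steady there, because it springs away when it is let go. Do not touch the blade, and leave the wax blocks, the cold plate and the slide box where they are.

Things in the scene. Friction and masses are not known exactly. Their poses are not given: they have to be found in the camera images.
- microtome: rotary microtome, fixed. Origin on the bench below the specimen clamp; +y = out of its front to the operator, -x = to the big handwheel. Cream cover 294 mm high, front at y = -105 mm. Dark bed 32 mm high to y = 160 mm, x +-115. Metal specimen clamp x -50 to 44, y -105 to 6, z 165 to 251 mm (8 more with jaw up). Blade holder x +-55, y 45 to 145, z up to 140 mm, black levers at its feet to x +-79
- blade: steel blade strip in the blade holder, 80 mm long along the microtome's x, 26 mm high, sharp edge up, at (0, 60) mm in the microtome frame with the edge at z = 145.5 mm. Origin in the middle of the strip, 13 mm below the edge. Not to be touched
- knife_guard (a joint): hinge angle of the red knife guard. 0 = laid open, leaning to the operator, knob 35 degrees above level; grows as it swings up and back towards the cover; 1.22 rad = its stop, over the blade edge, knob 15 degrees past upright. It covers the edge above 1.1 rad. Starts in 0 to 0.35 rad. Friction keeps it where it is left; 1 to 1.5 N at the knob moves it
- guard_hinge (a point): point on the guard's hinge axis (parallel to the microtome's x), mid-width, at (0, 70, 130) mm in the microtome frame; does not move
- guard_knob (a point): centre of the red ball knob (18 mm diameter) in the middle of the guard, 55 mm from the hinge axis; moves with the guard. It sits on an 8 mm stem; from 29 mm off the axis inwards is the 118 mm wide red shield. Pinch the ball from above, best with the fingers closing along the microtome's x so that it turns between them, or push it from the operator's side
- cam_angle (a joint): cam lever angle. 0 = rest, clamp shut, handle leaning 40 degrees back from upright towards the cover; grows as it is pulled forward to the operator. Highest lift at 1.40 rad (handle 40 degrees forward of upright); beyond, the jaw sinks again, to the stop at 1.70. Spring-loaded: the pull at the grip grows from 3 N at rest to 5 N at the highest lift; whenever it is let go it springs back to 0
- lever_pivot (a point): point on the lever's axis (parallel to the microtome's x), in the plane in which the handle swings, at (66, -18, 225) mm in the microtome frame; does not move
- clamp_lever: the cam lever: hub on the clamp's side away from the handwheel, next to the dark 30 mm eccentric disc that it turns, and an 8 mm steel arm ending in a black cross grip. Origin on its axis, where lever_pivot is; axes equal the microtome's at rest and turn with the lever
- lever_grip (a point): centre of the lever's black cross grip, a sleeve of 16 mm diameter, 28 mm long along the microtome's x, that revolves freely on its pin; 64 mm from lever_pivot, moves with the lever. In the microtome frame at (66, -59, 274) mm at rest, (66, 23, 274) mm at highest lift. From above, pinch its two ends (fingers closing along x) or hook it from the cover side
- jaw_lip (a point): middle of the underside of the clamp's upper jaw (52 mm wide), on the microtome's z axis; moves straight up and down as the eccentric turns: 204 mm above the bench when shut, 212 mm at the highest lift. Height = 204 mm + 9.6 mm * (cos(1.40 - cam angle) - 0.17)
- cold_plate: grey cold plate with a bright metal top, 150 x 110 x 30 mm, fixed on the bench in front of the microtome; origin under its middle
- block_yellow: wax block in a yellow cassette, 28 x 43 x 13 mm, loose on the cold plate; origin under its middle
- block_blue: wax block in a blue cassette, 28 x 43 x 13 mm, loose on the cold plate; origin under its middle
- slide_box: open blue box of glass slides, 85 x 105 x 30 mm, loose on the bench in front of the microtome; origin under its middle

How it is judged:
By the outcome, as a careful person would: the job done as asked, in the order asked, and still so for the second after the job is handed in, while the arm keeps its last pose, push and grip.
It also fails if it takes over 53 s, if anything falls off the work surface, if the arm or the gripper's body presses on something with over 40 N, if the wrist force passes 120 N, or if a joint passes its speed limit or range.

## Working session

There is one attempt and no reset: what is moved stays moved. The work goes in short steps, Python scripts to look and compute and a tool call to move; the robot and the scene stay as the last step left them, time stands still between calls to the robot, and variables do not carry over. Pictures are saved under pics/ and viewed, at most 10 in all, crops included, and the job is handed in when it is done.

Besides the shell and the picture viewer there is one more tool, called after "Call:" by a JSON object that holds its "api" and its "payload". drive_tool: Moves the arm, as the interface text tells. Its arguments: {"type":"object","properties":{"commands":{"type":"array"},"gripper":{"type":"number"}},"required":["commands"]}

```bash
mkdir -p pics; python3 - <<'E'
from bench import *
import cv2,numpy as np,pickle
for n in("scene","top"):
    s=snapshot(n); cv2.imwrite(f"pics/{n}0.png",s["image"]); pickle.dump(s,open(n+"0.pkl","wb"))
    print(n,s["fx"],s["cx"],s["cy"],np.round(-cv2.Rodrigues(s["rvec"])[0].T@s["tvec"].ravel(),3))
print(get_obs())
E
```

```text
scene 513.5235152146122 320.8118391179721 232.0214828678169 [0.934 0.629 0.628]
top 458.5404632069218 324.39018106533865 230.01382435781647 [0.415 0.071 0.919]
{'time': 0.1, 'joint_positions': array([ 1.11790397e+00,  8.78934782e-02,  1.37205588e+00, -5.23089902e-05,
        1.68360080e+00, -1.03080878e-01]), 'qvel': array([ 0.00129684, -0.00244453, -0.00310404, -0.00020834,  0.00037167,
        0.00033596]), 'joint_torque': array([ 2.20450995e-03, -3.41249120e+01, -3.03302407e+01,  7.18846405e-02,
        3.03994899e-02, -9.62075228e-05]), 'tool_pos': array([0.18829683, 0.5162522 , 0.20443842]), 'ee_rot': array([-3.13964018e+00, -1.49712634e-04,  2.79177519e+00]), 'wrist_force': array([-0.37376685, -0.38009955,  0.24514271]), 'wrist_torque': array([-0.02437284,  0.05141356,  0.01234714]), 'finger_force': 0.0, 'width': 0.0941890302649891}
```

View pics/scene0.png

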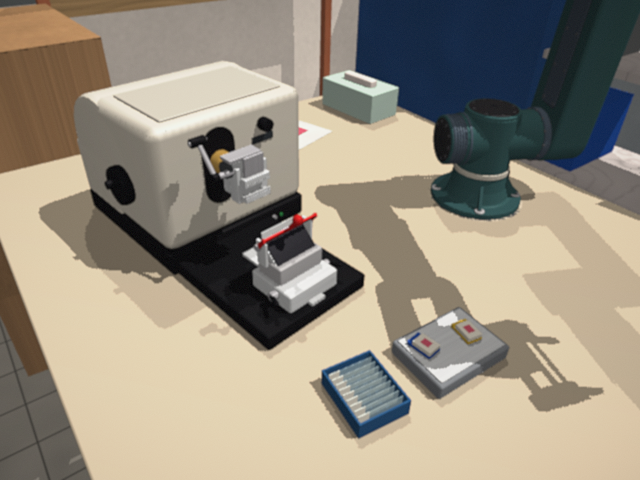

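View pics/top0.png

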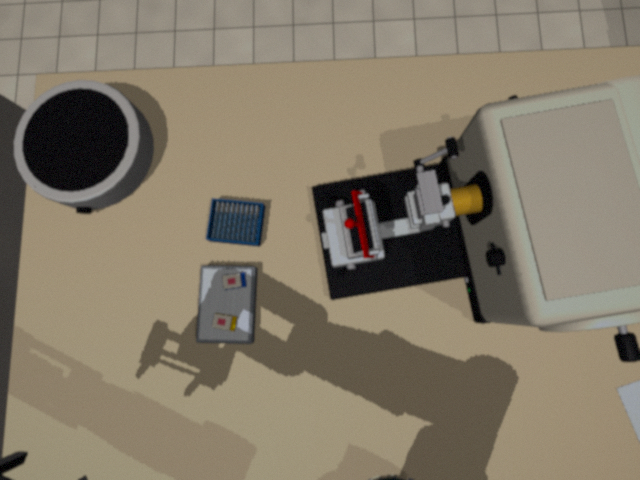

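The scene view shows the microtome: red knob near (297,219), black lever grip near (197,142). The top view shows the knob at (350,223), the lever grip near (450,147), and the bed's front corners at (313,186) and (331,298). I'll enlarge both.

```bash
cat > h.py <<'E'
import cv2,numpy as np,pickle
def ld(n): return pickle.load(open(n+".pkl","rb"))
def cam(s):
    return cv2.Rodrigues(s["rvec"])[0],np.ravel(s["tvec"])
def bp(s,u,v,z=None):
    "pixel -> world, by depth or on plane z"
    R,t=cam(s); d=R.T@np.array([(u-s["cx"])/s["fx"],(v-s["cy"])/s["fy"],1]); c=-R.T@t
    k=s["range_z"][int(round(v)),int(round(u))] if z is None else (z-c[2])/d[2]
    return c+k*d
def ray(s,u,v):
    R,t=cam(s); d=R.T@np.array([(u-s["cx"])/s["fx"],(v-s["cy"])/s["fy"],1]); return -R.T@t,d/np.linalg.norm(d)
def tri(rays):
    A=sum(np.eye(3)-np.outer(d,d) for c,d in rays); b=sum((np.eye(3)-np.outer(d,d))@c for c,d in rays)
    p=np.linalg.solve(A,b); return p,[np.linalg.norm(np.cross(p-c,d)) for c,d in rays]
def prj(s,P):
    K=np.array([[s["fx"],0,s["cx"]],[0,s["fy"],s["cy"]],[0,0,1.]])
    return cv2.projectPoints(np.atleast_2d(P).astype(float),s["rvec"],s["tvec"],K,None)[0][:,0]
E
python3 - <<'E'
from h import *
t=ld("top0");s=ld("scene0")
a=cv2.resize(t["image"][130:310,300:500],None,fx=4,fy=4,interpolation=cv2.INTER_CUBIC)[:600]
b=cv2.resize(s["image"][120:320,170:370],None,fx=3,fy=3,interpolation=cv2.INTER_CUBIC)
a=cv2.resize(t["image"][130:310,300:500],None,fx=3,fy=3,interpolation=cv2.INTER_CUBIC)
cv2.imwrite("pics/tc.png",a);cv2.imwrite("pics/sc.png",b)
for p in((313,186),(331,298)): print(bp(t,*p,z=.032),bp(t,*p))
print("knob",tri([ray(t,350,223),ray(s,297,219)]),"grip",tri([ray(t,450,147),ray(s,197,142)]))
for n,q in(("t",t),("s",s)):
    i=q["image"].astype(int); m=(i[...,2]>110)&(i[...,1]<50)&(i[...,0]<60); ys,xs=np.nonzero(m); print(n,xs.min(),xs.max(),ys.min(),ys.max(),len(xs))
E
```

```text
[0.65763527 0.13067759 0.032     ] [0.65889299 0.13098579 0.02740284]
[0.43515677 0.10011965 0.032     ] [0.43521852 0.1002077  0.02929958]
knob (array([0.553499  , 0.06100402, 0.17558399]), [np.float64(0.00018719907332879576), np.float64(0.00018719907332867325)]) grip (array([ 0.64324884, -0.08652319,  0.27502629]), [np.float64(0.0007193197185520337), np.float64(0.0007193197185518986)])
t 219 367 191 323 214
s 262 315 214 243 138
```

View pics/tc.png

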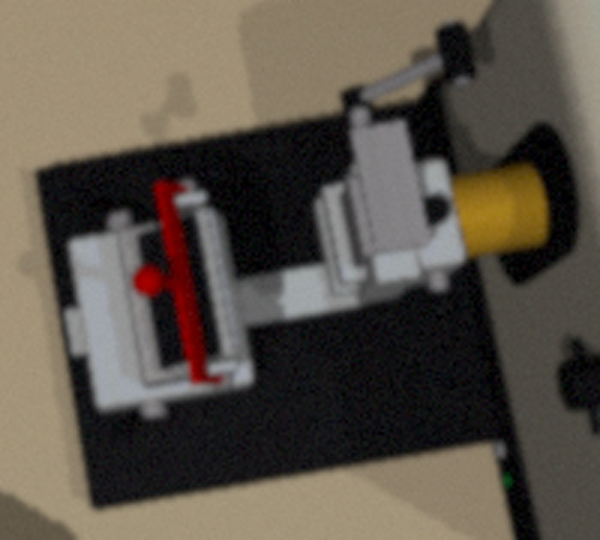

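View pics/sc.png

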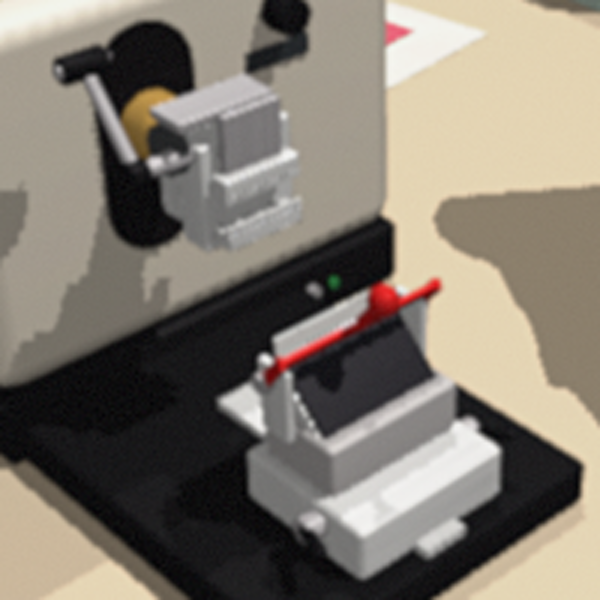

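The top crop shows the knob at full-image (349.3,223.7), the grip at (452,147.3) and the bed corners at (313,187.3) and (331.7,298.7). The scene crop shows the knob at (298,219.7), the grip at (197.7,141.3) and the near bed corner at (363.3,275). Next I'll fit the pose and the guard angle.

```bash
cat >> h.py <<'E'
def M(q,P):
    x,y,a=q[:3]; c,s=np.cos(a),np.sin(a); P=np.atleast_2d(P)/1000
    return np.c_[x+c*P[:,0]-s*P[:,1], y+s*P[:,0]+c*P[:,1], P[:,2]]
def knob(g): a=np.radians(35)+g; return [0,70+55*np.cos(a),130+55*np.sin(a)]
E
python3 - <<'E'
from h import *
from scipy.optimize import least_squares
t=ld("top0");s=ld("scene0")
G=[66,-59,274];C1=[115,160,32];C2=[-115,160,32]
def f(q):
    K=knob(q[3])
    a=prj(t,M(q,[K,G,C1,C2]))-[[349.3,223.7],[452,147.3],[313,187.3],[331.7,298.7]]
    b=prj(s,M(q,[K,G,C2]))-[[298,219.7],[197.7,141.3],[363.3,275]]
    return np.r_[a,b].ravel()
r=least_squares(f,[.55,-.03,1.7,.2],loss="soft_l1"); q=r.x
print("q",q); print(np.round(f(q).reshape(-1,2),1)); np.save("q.npy",q)
print("knob",M(q,knob(q[3])),"knob end",M(q,knob(1.22)),"grip",M(q,G),"grip hi",M(q,[66,23,274]),"hinge",M(q,[0,70,130]))
print("tri knob",tri([ray(t,349.3,223.7),ray(s,298,219.7)])[0],"grip",tri([ray(t,452,147.3),ray(s,197.7,141.3)])[0])
E
```

```text
q [ 0.56816751 -0.04169116  0.14698781  0.28462704]
[[ 0.4 -0.1]
 [ 0.9  0.2]
 [-1.4 -1.7]
 [-0.4  1.5]
 [-0.4  0.7]
 [-0.6  0.4]
 [ 2.  -1.7]]
knob [[0.55287975 0.06156567 0.17292843]] knob end [[0.55998675 0.01356343 0.18315047]] grip [[ 0.6420969  -0.09038864  0.274     ]] grip hi [[ 0.63008725 -0.00927287  0.274     ]] hinge [[0.55791537 0.02755401 0.13      ]]
tri knob [0.55249686 0.06222479 0.17454858] grip [ 0.64182521 -0.08878683  0.27531262]
```

Call:
{"api": "drive_tool", "payload": {"commands": [[0,0,-0.2,0,0,1],[0,0,-0.2,0,0,1],[0,0,-0.2,0,0,1],[0,0,-0.2,0,0,1],[0,0,-0.2,0,0,1],[0,0,-0.2,0,0,1],[0,0,-0.2,0,0,1],[0,0,-0.2,0,0,1],[0,0,0,0,0,1],[0,0,0,0,0,1],[0,0,0,0,0,0.74],[0,0,0,0,0,0]], "gripper": 1}}

```text
time: 1.6
tool_pos: [0.1884, 0.5165, 0.2689]
ee_rot: [-3.141, 0.001, 1.719]
wrist_force: [0.3, 0.9, -0.1]
width: 0.0005
finger_force: 0.0
```

```bash
cat > st.py <<'E'
from h import *
from bench import get_obs
q=np.load("q.npy"); o=get_obs(); c,s=np.cos(q[2]),np.sin(q[2]); d=o["tool_pos"]-[q[0],q[1],0]
W=np.array([[c,s,0],[-s,c,0],[0,0,1]])
print("t",round(o["time"],2),"TCP mt mm",np.round(W@d*1000,1),"rpy",np.round(o["ee_rot"],3),"dyaw",round(o["ee_rot"][2]-np.pi/2-q[2],3),"F mt",np.round(W@o["wrist_force"],2),"w",round(o["width"],4),"ff",o["finger_force"])
E
python3 st.py
```

```text
t 1.6 TCP mt mm [-293.9  607.8  268.9] rpy [-3.141e+00  1.000e-03  1.719e+00] dyaw 0.001 F mt [ 0.42  0.89 -0.06] w 0.0005 ff 0.0
```

Call:
{"api": "drive_tool", "payload": {"commands": [[-0.89,0.565,0,0,0,0],[-0.89,0.565,0,0,0,0],[-0.89,0.565,0,0,0,0],[-0.89,0.565,0,0,0,0],[-0.89,0.565,0,0,0,0],[-0.89,0.565,0,0,0,0],[-0.89,0.565,0,0,0,0],[-0.89,0.565,0,0,0,0],[-0.89,0.565,0,0,0,0],[-0.89,0.565,0,0,0,0],[-0.89,0.565,0,0,0,0],[-0.89,0.565,0,0,0,0],[-0.89,0.565,0,0,0,0],[0,0,0.5,0,0,0],[0,0,0.5,0,0,0],[0,0,0.5,0,0,0],[0,0,0.4,0,0,0],[0,0,0,0,0,0]]}}

```text
time: 3.85
tool_pos: [0.546, 0.1019, 0.1917]
ee_rot: [-3.138, -0.0, 1.718]
wrist_force: [-0.5, -0.4, -0.3]
width: 0.0002
finger_force: 0.0
```

```bash
python3 st.py; python3 - <<'E'
from h import *
from bench import *
s=snapshot("scene"); cv2.imwrite("pics/s1.png",cv2.resize(s["image"][100:320,170:390],None,fx=2.7,fy=2.7,interpolation=cv2.INTER_CUBIC))
E
```

```text
t 3.85 TCP mt mm [ -0.9 145.3 191.7] rpy [-3.138 -0.     1.718] dyaw 0.001 F mt [-0.58 -0.35 -0.32] w 0.0002 ff 0.0
```

View pics/s1.png

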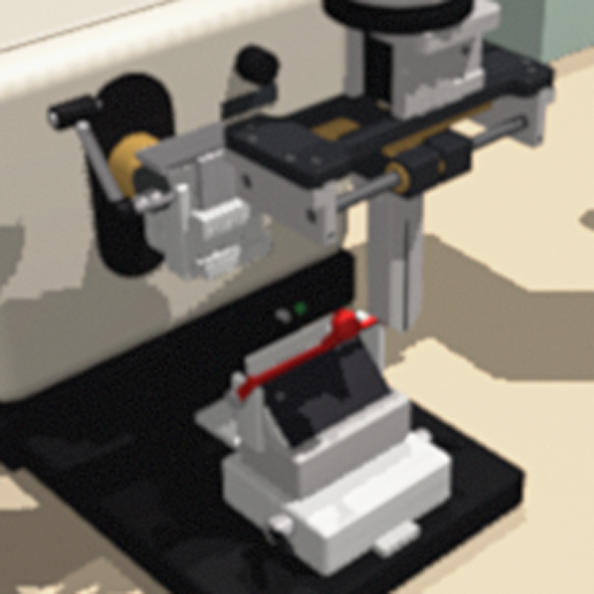

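The fingers are shut and just in front of the knob (knob at crop (346,322), tips at (403,325)). Now I descend and push back.

Call:
{"api": "drive_tool", "payload": {"commands": [[0,0,0.3,0,0,0],[0,0,0.32,0,0,0],[-0.3,0,0,0,0,0],[-0.2,0,0,0,0,0],[-0.15,0,0,0,0,0],[-0.15,0,0,0,0,0],[-0.15,0,0,0,0,0],[-0.15,0,0,0,0,0],[0,0,0,0,0,0]]}}

```text
time: 5.03
tool_pos: [0.5534, 0.0572, 0.1683]
ee_rot: [-3.141, 0.001, 1.717]
wrist_force: [-0.6, -0.1, 0.3]
width: 0.0003
finger_force: 0.1
```

```bash
python3 st.py
```

```text
t 5.03 TCP mt mm [ -0.2 100.  168.3] rpy [-3.141e+00  1.000e-03  1.717e+00] dyaw -0.001 F mt [-0.61 -0.02  0.32] w 0.0003 ff 0.057336551835760474
```

Call:
{"api": "drive_tool", "payload": {"commands": [[-0.15,0,0,0,0,0],[-0.15,0,0,0,0,0],[-0.15,0,0,0,0,0],[-0.1,0,0,0,0,0],[-0.05,0,0,0,0,0],[0,0,0,0,0,0]]}}

```text
time: 5.78
tool_pos: [0.5568, 0.0343, 0.1684]
ee_rot: [-3.141, 0.0, 1.717]
wrist_force: [-0.6, 0.6, -0.1]
width: 0.0008
finger_force: 0.1
```

```bash
python3 st.py; python3 - <<'E'
from h import *
from bench import *
s=snapshot("scene"); pickle.dump(s,open("s2.pkl","wb")); cv2.imwrite("pics/s2.png",cv2.resize(s["image"][100:320,170:390],None,fx=2.7,fy=2.7,interpolation=cv2.INTER_CUBIC))
E
```

```text
t 5.78 TCP mt mm [-1.000e-01  7.680e+01  1.684e+02] rpy [-3.141  0.     1.717] dyaw -0.0 F mt [-0.55  0.65 -0.12] w 0.0008 ff 0.07566893007606268
```

View pics/s2.png

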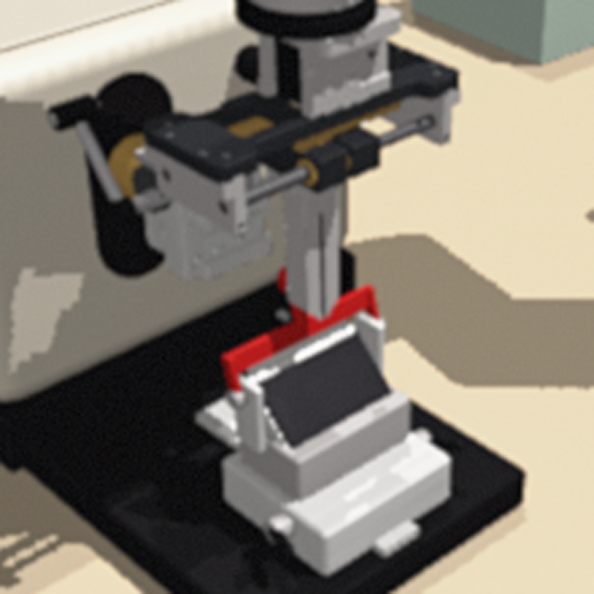

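The guard's red shield is swinging up in front of the fingers (crop ~(300,330)). I keep pushing gently to the stop.

Call:
{"api": "drive_tool", "payload": {"commands": [[-0.03,0,0,0,0,0],[-0.03,0,0,0,0,0],[-0.03,0,0,0,0,0],[0,0,0,0,0,0]]}}

```text
time: 6.32
tool_pos: [0.5569, 0.0333, 0.1685]
ee_rot: [-3.141, -0.004, 1.719]
wrist_force: [-1.4, 6.5, -0.1]
width: 0.0003
finger_force: 3.2
```

```bash
python3 st.py
```

```text
t 6.33 TCP mt mm [-1.000e-01  7.580e+01  1.685e+02] rpy [-3.141 -0.004  1.719] dyaw 0.002 F mt [-0.41  6.58 -0.13] w 0.0003 ff 3.181616272777319
```

Call:
{"api": "drive_tool", "payload": {"commands": [[0.3,0,0,0,0,0],[0.7,0,0,0,0,0],[0,0,-0.6,0,0,0],[0,0,-0.8,0,0,0],[0,0,-0.8,0,0,0],[0,0,-0.8,0,0,0],[0,0,-0.8,0,0,0],[-0.6,0.2,0,0,0,0],[-0.75,0.29,0,0,0,0],[-0.75,0.29,0,0,0,0],[-0.75,0.29,0,0,0,0],[-0.75,0.29,0,0,0,0],[-0.75,0.29,0,0,0,0],[0,0,0,0,0,0]], "gripper": 0.47}}

```text
time: 8.07
tool_pos: [0.6428, -0.0939, 0.3192]
ee_rot: [-3.14, 0.001, 1.714]
wrist_force: [-0.1, 0.6, -0.7]
width: 0.0496
finger_force: 0.0
```

```bash
python3 st.py; python3 - <<'E'
from h import *
from bench import *
s=snapshot("scene"); w=snapshot("wrist"); pickle.dump(s,open("s3.pkl","wb")); pickle.dump(w,open("w3.pkl","wb"))
a=cv2.resize(s["image"][80:300,160:380],(400,400),interpolation=cv2.INTER_CUBIC)
b=cv2.resize(w["image"],(400,300)); cv2.imwrite("pics/s3.png",np.hstack([a,cv2.copyMakeBorder(b,0,100,0,0,0)]))
E
```

```text
t 8.07 TCP mt mm [ 66.2 -62.6 319.2] rpy [-3.140e+00  1.000e-03  1.714e+00] dyaw -0.003 F mt [-0.05  0.66 -0.7 ] w 0.0496 ff 0.0
```

View pics/s3.png

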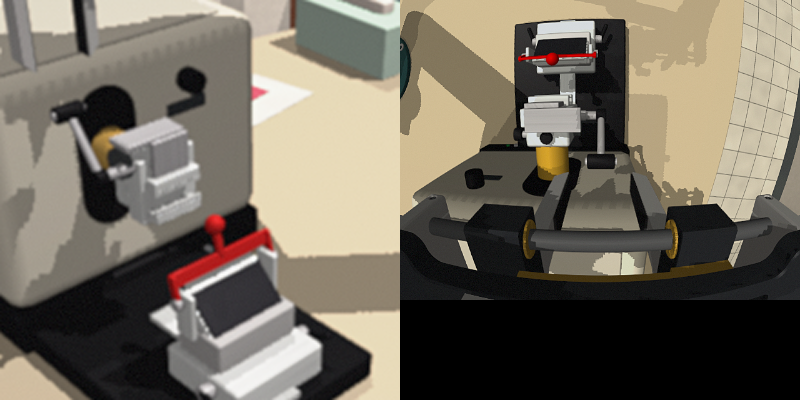

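The guard stands up over the blade, with the knob at scene pixel (278.3,203.2). In the wrist view the grip (600,160) sits between the two finger tips. Next I check the guard angle numerically.

```bash
python3 - <<'E'
from h import *
q=np.load("q.npy");s=ld("s3");t=ld("top0")
print([(g,np.round(prj(s,M(q,knob(g)))[0],1)) for g in(1,1.1,1.16,1.22)])
c,n=np.cos(q[2]),np.sin(q[2]);W=np.array([[c,n,0],[-n,c,0],[0,0,1]])
print(W@(np.array([.64183,-.08879,.2753])-[q[0],q[1],0])*1000)
i=s["image"][190:215,260:300].astype(int); m=(i[...,2]>110)&(i[...,1]<60); ys,xs=np.nonzero(m); print(sorted(zip(ys+190,xs+260))[:40])
E
```

```text
[(1, array([282.3, 205.2])), (1.1, array([280.1, 204.1])), (1.16, array([278.8, 203.6])), (1.22, array([277.6, 203.3]))]
[ 65.97011707 -57.37950569 275.3       ]
[(np.int64(199), np.int64(275)), (np.int64(199), np.int64(276)), (np.int64(199), np.int64(277)), (np.int64(199), np.int64(278)), (np.int64(199), np.int64(279)), (np.int64(199), np.int64(280)), (np.int64(199), np.int64(281)), (np.int64(200), np.int64(274)), (np.int64(200), np.int64(275)), (np.int64(200), np.int64(276)), (np.int64(200), np.int64(277)), (np.int64(200), np.int64(278)), (np.int64(200), np.int64(279)), (np.int64(200), np.int64(280)), (np.int64(200), np.int64(281)), (np.int64(200), np.int64(282)), (np.int64(201), np.int64(273)), (np.int64(201), np.int64(274)), (np.int64(201), np.int64(275)), (np.int64(201), np.int64(276)), (np.int64(201), np.int64(277)), (np.int64(201), np.int64(278)), (np.int64(201), np.int64(279)), (np.int64(201), np.int64(280)), (np.int64(201), np.int64(281)), (np.int64(201), np.int64(282)), (np.int64(201), np.int64(283)), (np.int64(202), np.int64(273)), (np.int64(202), np.int64(274)), (np.int64(202), np.int64(275)), (np.int64(202), np.int64(276)), (np.int64(202), np.int64(277)), (np.int64(202), np.int64(278)), (np.int64(202), np.int64(279)), (np.int64(202), np.int64(280)), (np.int64(202), np.int64(281)), (np.int64(202), np.int64(282)), (np.int64(202), np.int64(283)), (np.int64(203), np.int64(273)), (np.int64(203), np.int64(274))]
```

Guard is at about 1.2 rad, its stop. Now descend onto the grip and pinch it.

Call:
{"api": "drive_tool", "payload": {"commands": [[0.1,0,0.3,0,0,0],[0,0,0.4,0,0,0],[0,0,0.35,0,0,0],[0,0,0.3,0,0,0],[0,0,0,0,0,0]]}}

```text
time: 8.8
tool_pos: [0.6411, -0.0874, 0.265]
ee_rot: [-3.139, -0.001, 1.718]
wrist_force: [0.3, -0.3, 0.6]
width: 0.0495
finger_force: 0.0
```

Call:
{"api": "drive_tool", "payload": {"commands": [[0,0,0,0,0,0],[0,0,0,0,0,0],[0,0,0,0,0,0],[0,0,0,0,0,0],[0,0,0,0,0,0],[0,0,0,0,0,0]], "gripper": 1}}

```text
time: 9.55
tool_pos: [0.6421, -0.088, 0.2675]
ee_rot: [3.14, 0.001, 1.718]
wrist_force: [1.0, -1.0, 3.7]
width: 0.0275
finger_force: 30.0
```

```bash
python3 st.py
```

```text
t 9.55 TCP mt mm [ 66.4 -56.6 267.5] rpy [3.140e+00 1.000e-03 1.718e+00] dyaw -0.0 F mt [ 0.82 -1.14  3.69] w 0.0275 ff 30.00023514032364
```

Call:
{"api": "drive_tool", "payload": {"commands": [[0,0,-0.06,0,0,0],[0.18,0,-0.13,0,0,0],[0.2,0,-0.105,0,0,0],[0,0,0,0,0,0]]}}

```text
time: 10.05
tool_pos: [0.6396, -0.0715, 0.2777]
ee_rot: [-3.141, -0.001, 1.719]
wrist_force: [4.3, 0.3, -5.4]
width: 0.0276
finger_force: 30.0
```

```bash
python3 st.py
```

```text
t 10.05 TCP mt mm [ 66.3 -39.9 277.7] rpy [-3.141e+00 -1.000e-03  1.719e+00] dyaw 0.002 F mt [ 4.34 -0.37 -5.36] w 0.0276 ff 29.998890459537506
```

Call:
{"api": "drive_tool", "payload": {"commands": [[0.21,0,-0.055,0,0,0],[0.22,0,-0.045,0,0,0],[0.225,0,-0.015,0,0,0],[0,0,0,0,0,0]]}}

```text
time: 10.55
tool_pos: [0.636, -0.0471, 0.2826]
ee_rot: [3.141, 0.001, 1.718]
wrist_force: [4.6, -3.1, -6.2]
width: 0.0278
finger_force: 30.0
```

```bash
python3 st.py
```

```text
t 10.55 TCP mt mm [ 66.3 -15.3 282.6] rpy [3.141e+00 1.000e-03 1.718e+00] dyaw 0.0 F mt [ 4.05 -3.72 -6.23] w 0.0278 ff 29.998845756053925
```

Call:
{"api": "drive_tool", "payload": {"commands": [[0.225,0,0.015,0,0,0],[0.22,0,0.045,0,0,0],[0.21,0,0.08,0,0,0],[0,0,0,0,0,0]]}}

```text
time: 11.05
tool_pos: [0.6324, -0.0225, 0.2775]
ee_rot: [3.14, 0.004, 1.716]
wrist_force: [5.1, -3.5, -3.5]
width: 0.028
finger_force: 30.0
```

```bash
python3 st.py
```

```text
t 11.05 TCP mt mm [ 66.4   9.6 277.5] rpy [3.14  0.004 1.716] dyaw -0.001 F mt [ 4.51 -4.16 -3.46] w 0.028 ff 29.999037086963654
```

Call:
{"api": "drive_tool", "payload": {"commands": [[0.2,0,0.11,0,0,0],[0.13,0,0.09,0,0,0],[0,0,0,0,0,0],[0,0,0,0,0,0]]}}

```text
time: 11.55
tool_pos: [0.6307, -0.0102, 0.2705]
ee_rot: [3.139, 0.005, 1.716]
wrist_force: [4.8, -5.9, -3.0]
width: 0.0277
finger_force: 30.0
```

```bash
python3 st.py; python3 - <<'E'
import numpy as np
from scipy.optimize import least_squares
from h import *
from bench import *
q=np.load("q.npy");c,s=np.cos(q[2]),np.sin(q[2])
d=get_obs()["tool_pos"]-[q[0],q[1],0]; y=(-s*d[0]+c*d[1])*1000;z=d[2]*1000
P=np.array([[-56.6,267.5],[-39.9,277.7],[-15.3,282.6],[9.6,277.5],[y,z]])
r=least_squares(lambda p:np.hypot(*(P-p).T)-64,[-15.5,218]); a=np.arctan2(*(P-r.x).T)
print(r.x,r.fun,"cam from centre",a+np.radians(40),"rel. rest",a-a[0])
E
```

```text
t 11.55 TCP mt mm [ 66.4  22.  270.5] rpy [3.139 0.005 1.716] dyaw -0.002 F mt [ 3.88 -6.59 -3.03] w 0.0277 ff 29.99894142150879
[-15.37811467 218.57432436] [-0.0237109   0.00912731  0.02572329  0.00110516 -0.02098171] cam from centre [-0.00201603  0.30498188  0.69935175  1.09906338  1.32121397] rel. rest [0.         0.30699791 0.70136778 1.10107941 1.32323   ]
```

Call:
{"api": "drive_tool", "payload": {"commands": [[0.095,0,0.075,0,0,0],[0,0,0,0,0,0],[0,0,0,0,0,0]]}}

```text
time: 11.92
tool_pos: [0.6302, -0.0067, 0.2678]
ee_rot: [3.139, 0.005, 1.715]
wrist_force: [5.1, -4.9, -2.5]
width: 0.0276
finger_force: 30.0
```

```bash
cat > a.py <<'E'
from h import *
from bench import *
q=np.load("q.npy");c,s=np.cos(q[2]),np.sin(q[2])
d=get_obs()["tool_pos"]-[q[0],q[1],0]; y=(-s*d[0]+c*d[1])*1000;z=d[2]*1000
print("cam",np.arctan2(y+15.378,z-218.574)+np.radians(40),"r",np.hypot(y+15.378,z-218.574))
E
python3 st.py; python3 a.py; python3 -c "
from bench import *;import cv2
s=snapshot('scene');cv2.imwrite('pics/s4.png',cv2.resize(s['image'][80:300,160:380],(590,590),interpolation=2))"
```

```text
t 11.93 TCP mt mm [ 66.5  25.5 267.8] rpy [3.139 0.005 1.715] dyaw -0.002 F mt [ 4.32 -5.57 -2.52] w 0.0276 ff 29.998417496681213
cam 1.3919722759145325 r 63.98234714851546
```

View pics/s4.png

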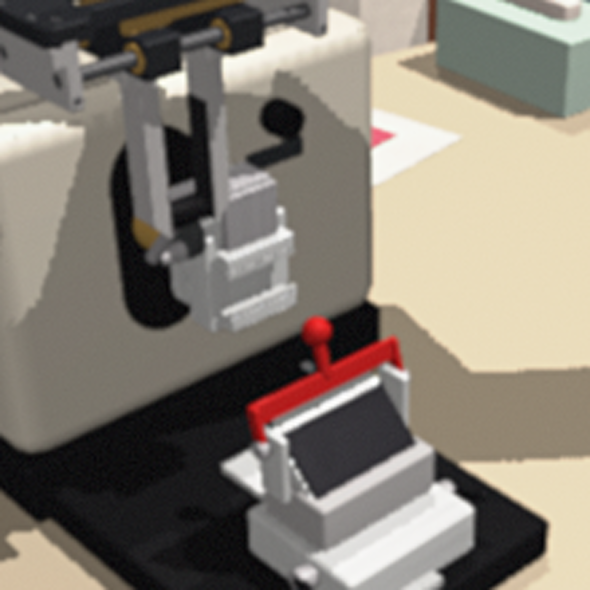

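The grip is held between the fingers (crop ~(185,210)), the jaws stand open, and the guard is still up (knob at (318,330)). I hold for a second to check it is steady.

Call:
{"api": "drive_tool", "payload": {"commands": [[0,0,0,0,0,0],[0,0,0,0,0,0],[0,0,0,0,0,0],[0,0,0,0,0,0],[0,0,0,0,0,0],[0,0,0,0,0,0],[0,0,0,0,0,0],[0,0,0,0,0,0]]}}

```text
time: 12.98
tool_pos: [0.6302, -0.0067, 0.2678]
ee_rot: [3.139, 0.005, 1.715]
wrist_force: [4.6, -6.6, -2.2]
width: 0.0273
finger_force: 30.0
```

```bash
python3 a.py; python3 -c "
import subprocess,re
o=subprocess.run(['python3','a.py'],capture_output=True,text=True).stdout; a=float(re.findall(r'cam ([\d.]+)',o)[0])
from bench import close_job
print(close_job() if 1.37<a<1.41 else 'no')"
```

```text
cam 1.3917699419581888 r 63.95792788315168
the job is handed in; nothing more can be done
None
```

The job is handed in: the knife guard went up to its stop first (about 1.2 rad), and the gripper still holds the cam lever steady at about 1.39 rad, just short of the 1.40 rad highest lift, after about 13 s.

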